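Stack the drying slats and show the wide-ended one to the camera

ROBOT

A 6-joint arm with a two-finger parallel gripper is mounted at the origin on the work surface. World frame = base frame: x ahead of the robot, y to its left, z up, the work surface at z = 0. Lengths are in m, angles in rad, forces in N, time in s.
With the tool pointing down it reaches from about 0.325 to 0.75 m from the base axis. Payload 7.6 kg.
Tool frame: the origin (TCP) lies midway between the tips of the shut fingers; the grasp point (between the pads) lies 19 mm behind it (ctrl.grip_point_offset is the distance from the TCP to the grasp point, in m); z points along the fingers, y is the line along which they close (so a half turn about z gives the same grasp; the last joint's range is limited). The gripper opens to 85 mm and grips with 20 to 120 N. Pads are 22 mm wide; open, the fingers measure 114 mm over their backs; the gripper's body (76 mm by 85 mm) begins 54 mm behind the grasp point. The pads swing forward as they close: fully open they stand 13 mm farther back than shut.
Start: joints at [-1.309, 0.052, 1.401, -0, 1.689, -0.07], TCP at [0.171, -0.496, 0.231] pointing down, gripper open.
Joint ranges: [-2.9, 2.9], [-0.91, 2.17], [0.12, 2.37], [-1.06, 4.2], [0.26, 2.73], [-2.93, 2.93]. Speed limits (rad/s): [2.57, 2.57, 3.01, 3.14, 3.14, 3.14].

INTERFACE

Orientations are given as a rotation vector (axis times angle).
In Python, from workcell import ctrl, viewer, job, finder gives the robot as it stands.
- The arm moves only by the shell command python3 -m jog 'ROWS' [OPENING] [FORCE]. ROWS is JSON, a list of rows, each a list of 6 numbers: the shift along the world's x, y, z in mm, then the turn, a rotation vector about the world's x, y, z in degrees. A call has 1 to 8 rows; each row shifts and turns the commanded pose from where the row before left it; what a row does not reach is not made up. A row lasts 1/10 s, in which the tool goes at most 50 mm and 8.59 degrees, less where a joint would pass 70% of its speed; a pose out of reach is approached as far as the arm can. A call with a gripper value outside its range is refused whole. OPENING is the closure, from -1 (fully open) to 1 (shut), set as the call begins (- or left out, the last holds). The fingers move at their own pace and stop on an object; FORCE is the grip in N (left out, the last holds). Time passes only in rows, so rows that do not move let the fingers close. It gives the time, the measured TCP pose, the force, the opening and the grip force at its end, in the units of the state.
- ctrl.get_state(): the state, without advancing time (a new reading comes with each control period).
- viewer.read_camera(name): name is "scene" or "side" or "wrist"; returns a dict with "img" (480x640x3 uint8, red, green, blue), "fx", "fy", "cx", "cy" (pixels), "dist" ([k1, k2, p1, p2, k3] as OpenCV has them; the pictures are not rectified), "extrinsics" (4x4, takes a point from camera to world coordinates). Camera axes: x right, y down, z forward; pixel columns grow to the right and rows downward; lengths in m; the calibration is good to about 2 mm. A picture is of the moment at which its call begins. There is no depth.
- job.job_done(): hands the job in; it is judged then, once.
Trained networks look in the newest picture that a camera, given by its name, has taken for a name from the list of things; names that differ only in an ending like _2 or _b are one class to them, and where a whole thing is asked for, a point or a joint stands for the part that bears it (a point fixed in the world has none). Each returns a list of dicts, best first, with "score" (0 to 1); they miss things now and then, are a little off and sometimes report something else, mostly with a low value. They report only what shows in the picture. A call takes as long as a camera call. They do not tell look-alikes from the thing itself.
- finder.recognise(camera, name): "at" ([column, row] in pixels, amid what is visible of it).
- finder.outline_of(camera, name): "pixels" (480x640 bool, what is visible of it) and "at" ([column, row] in pixels, amid what is visible of it).
The state is a dict: "clock": time; "joint_pos": joint angles; "joint_vel": joint speeds; "joint_efforts": joint torques, N m; "eef_pos": TCP position; "ee_rot": TCP orientation; "contact_force": force on the tool from outside, world axes, zero at the start; "wrist_torque": the same for the moment, N m; "finger_gap": opening from 0.0 (shut) to 1.0 (fully open); "gripper_force": force on a finger pad.
Only numpy, scipy, OpenCV 4.12 (cv2) and the standard library are available. Lean on these libraries where they do the work, as an engineer would, in place of code of your own. Each camera call takes 0.05 s, during which the arm holds its last target. There are 200 camera calls.

TASK

Lay the two loose plain slats that lie on the dark draining board on the drying tower as its third layer: crosswise to the layer below, straight above the bottom pair, one on each side, without shifting the slats already there. Then pick up the slat with the wide ends and show its underside to the inspection camera: 14 cm in front of the lens, centred, its flat face square to the line of sight and its length across the camera from side to side. Finish while still holding it there in the air, and leave the jar, bowl and spoon alone.

Things in the scene. Friction and masses are not known exactly. Their poses are not given: they have to be found in the camera images.
- slat_a: loose plain straight pale wooden slat, 150 long x 22 wide x 14 thick, about 35 g (varies). Lies flat on the draining board in any of three places. Either plain slat may go to either side of the tower. body origin: centre of the underside; x along the length, y across, z up through the thickness.
- slat_b: the other loose slat, the same: plain straight pale wooden slat, 150 long x 22 wide x 14 thick, about 35 g (varies). body origin: centre of the underside; x along the length, y across, z up through the thickness.
- yoke: wide-ended slat of the same pale wood, on the draining board beside the plain ones: 150 long x 14 thick, 22 wide over its middle 110, and 40 wide over the last 20 at each end; about 42 g (varies). body origin: centre of the underside; x along the length, y across, z up through the thickness.
- board: fixed dark flat draining board, 260 (x) x 220 (y) x 18 thick, with a short handle stub at its +y end. The three slats lie on its top about 75 apart along its x, their lengths along its y (within about 7 degrees). Origin: centre of the underside of the rectangle.
- stand: fixed square brown wooden board 160 x 160 x 12 thick under the drying tower. Origin: centre of its underside; x along the bottom slats. Above the origin: bottom pair 12 to 26, along x, centred at y = +50 and -50; second pair 26 to 40, along y, centred at x = +50 and -50. So a third-layer slat has its underside at 40, lies along x and is centred at x = 0, y = +50 or -50.
- low1: slat of the tower's bottom pair (stand y = +50), loose, not fastened; plain straight pale wooden slat, 150 long x 22 wide x 14 thick, about 35 g. body origin: centre of the underside; x along the length, y across, z up through the thickness.
- low2: slat of the tower's bottom pair (stand y = -50), loose, not fastened; plain straight pale wooden slat, 150 long x 22 wide x 14 thick, about 35 g. body origin: centre of the underside; x along the length, y across, z up through the thickness.
- mid1: slat of the tower's second pair (stand x = +50), loose, not fastened; plain straight pale wooden slat, 150 long x 22 wide x 14 thick, about 35 g. body origin: centre of the underside; x along the length, y across, z up through the thickness.
- mid2: slat of the tower's second pair (stand x = -50), loose, not fastened; plain straight pale wooden slat, 150 long x 22 wide x 14 thick, about 35 g. body origin: centre of the underside; x along the length, y across, z up through the thickness.
- camera: fixed inspection camera: a black foot 100 (x) x 90 (y) x 14 high with a short post that carries the head. Origin: centre of the foot's underside; its -x side faces roughly towards the robot.
- camera_head: head of the camera, fixed: light metal box 50 x 70 x 28 with a black lens barrel 36 across, 12 long. Origin: centre of the lens's front face, 75 above the table over the foot's centre; z out along the line of sight, leaning 30 degrees from vertical to the foot's -x side; y level, from side to side (the foot's y). The slat's underside centre belongs at z = 140, its length along y.
- jar: bystander: closed swing-top glass jar of pickled vegetables, 90 across, 154 high, at the far side of the table. Origin: centre of its underside.
- bowl: bystander: dark bowl, 120 across the rim, 45 high, at the far side of the table. Origin: centre of its underside.
- spoon: bystander: wooden spoon 200 long lying flat to the right, nearer the robot than the camera, roughly along the robot's left-right. Origin: on the underside.
There are look-alikes about, which are no part of the job. Leave any green or pink look-alike of the yoke alone. What is shaped like the slat_b but grey is not meant.

How it is judged:
On the way:
1. both plain slats lie released as the tower's third layer, crosswise and above the bottom pair (z of slat_a in the frame of stand between 0.036 and 0.044 m and x of slat_a in the frame of stand between -0.018 and 0.018 m and angle between the x axis of each of slat_a, slat_b and the x axis of stand, either way round below 0.15 rad and angle between each of slat_a, slat_b's own z axis and vertical below 0.08 rad and contact force between each of slat_a, slat_b and the fingers below 0.2 N and linear speed of each of slat_a, slat_b below 0.02 m/s and z of slat_b in the frame of stand between 0.036 and 0.044 m and x of slat_b in the frame of stand between -0.018 and 0.018 m and ((y of slat_a in the frame of stand between 0.034 and 0.066 m and y of slat_b in the frame of stand between -0.066 and -0.034 m) or (y of slat_a in the frame of stand between -0.066 and -0.034 m and y of slat_b in the frame of stand between 0.034 and 0.066 m))), for 0.2 s.
At the end, for the whole second after the job is handed in: Plain slats flat, released, third layer: 18 mm along and 16 mm across of their places, 0.15 rad; lower slats within 12 mm. Wide-ended slat gripped (over 2 N), still, touching nothing else, underside centre 140 +-25 mm before the lens, within 25 mm of its axis, face and length within 0.2 rad (all of step 1 and distance of each of low1, low2, mid1, mid2 from where it was at the start of the episode below 0.012 m and z of yoke in the frame of camera_head between 0.115 and 0.165 m and x of yoke in the frame of camera_head between -0.025 and 0.025 m and y of yoke in the frame of camera_head between -0.025 and 0.025 m and angle between the z axis of yoke and the z axis of camera_head, either way round below 0.2 rad and angle between the x axis of yoke and the y axis of camera_head, either way round below 0.2 rad and contact force between yoke and the fingers above 2 N and height (world z) of yoke above 0.12 m and contact force between yoke and camera below 0.2 N and linear speed of yoke below 0.03 m/s and angular speed of yoke below 0.3 rad/s); the arm keeps its last pose, push and grip.
It fails at once if a slat of the standing tower is shifted by more than 20 mm (distance of any of low1, low2, mid1, mid2 from where it was at the start of the episode above 0.02 m).
It fails at once if the jar, bowl or spoon is moved by more than 20 mm (distance of any of jar, bowl, spoon from where it was at the start of the episode above 0.02 m).
It also fails if it takes over 61 s, if anything falls off the work surface, if the arm or the gripper's body presses on something with over 40 N, if the wrist force passes 120 N, or if a joint passes its speed limit or range.

## Working session

There is one attempt and no reset: what is moved stays moved. The work goes in short steps, Python scripts to look and compute and a shell command to move; the robot and the scene stay as the last step left them, time stands still between calls to the robot, and variables do not carry over. Pictures are saved under pics/ and viewed, at most 10 in all, crops included, and the job is handed in when it is done.

```bash
mkdir -p pics; ls
cat > look.py <<'E'
import sys,cv2,numpy as np
from workcell import ctrl,viewer,job,finder
s=ctrl.get_state();print(s['clock'],s['eef_pos'],s['ee_rot'],s['finger_gap'],ctrl.grip_point_offset)
for n in sys.argv[2:]:
    c=viewer.read_camera(n);np.save(f'{n}.npy',c,allow_pickle=True)
    cv2.imwrite(f'pics/{sys.argv[1]}_{n}.png',c['img'][:,:,::-1])
    print(n,c['fx'],c['fy'],c['cx'],c['cy'],c['dist'],np.round(c['extrinsics'],3).tolist())
E
python3 look.py a scene side
```

```text
pics
0.0 [ 0.1709599  -0.49605467  0.23045469] [-3.09687723e+00 -5.18540670e-01  2.48925004e-04] 0.9964307287387514 0.0187
scene 513.4126382602984 513.4126382602984 317.1148651846327 244.58840283286833 [-0.1292282  0.         0.         0.         0.       ] [[-0.7, 0.478, -0.531, 1.261], [0.714, 0.452, -0.535, 0.83], [-0.015, -0.754, -0.657, 1.0], [0.0, 0.0, 0.0, 1.0]]
side 481.4065536850346 481.4065536850346 326.09834276037134 240.58140706694732 [0.02090552 0.         0.         0.         0.        ] [[0.937, -0.259, 0.234, 0.229], [-0.349, -0.71, 0.612, -0.661], [0.008, -0.655, -0.756, 1.041], [0.0, 0.0, 0.0, 1.0]]
```

View pics/a_scene.png

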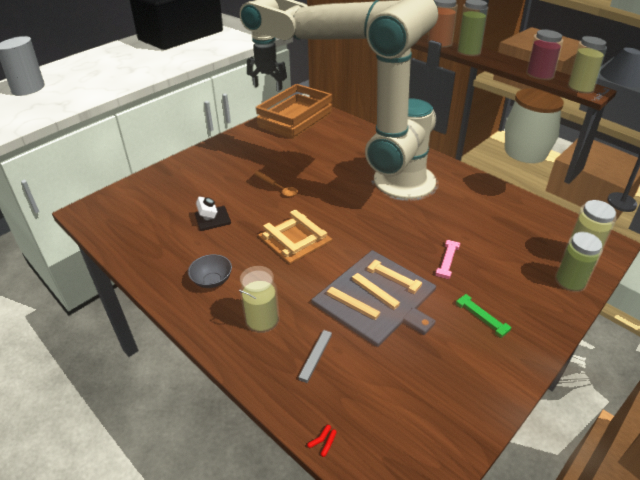

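View pics/a_side.png

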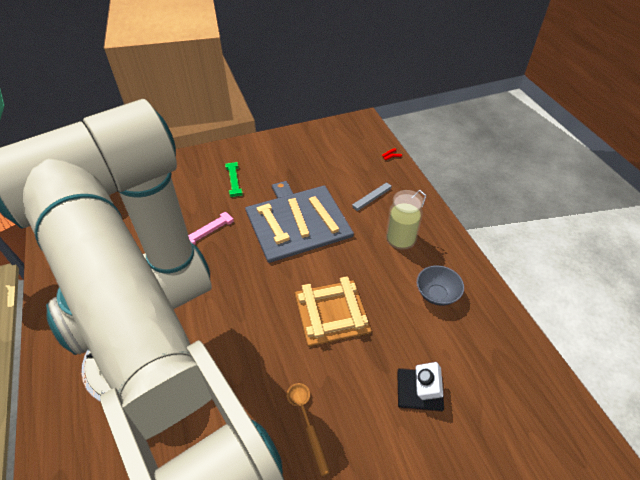

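Scene: board at (375,295) with yoke (393,275) and plain slats (375,291), (353,303), tower (294,236), inspection camera (210,213). In the side view yoke is (272,223), slats (298,218)/(323,215), tower (333,312), camera (425,385). Next I fit models to masks.

```bash
cat > masks.py <<'E'
import cv2,numpy as np,pickle
from workcell import viewer,finder
M={}
for cam in('scene','side'):
    c=viewer.read_camera(cam); M[cam]={'cam':c}
    ov=c['img'].copy()
    for i,n in enumerate(['slat_a','yoke','stand','board','camera','camera_head','spoon','low1','mid1']):
        r=finder.outline_of(cam,n); M[cam][n]=r
        print(cam,n,[(round(d['score'],2),np.round(d['at']).astype(int).tolist(),int(d['pixels'].sum())) for d in r][:8])
pickle.dump(M,open('masks.pkl','wb'))
E
python3 masks.py
```

```text
scene slat_a [(0.7, [312, 357], 582), (0.63, [372, 293], 477), (0.57, [352, 304], 528), (0.44, [391, 276], 573)]
scene yoke [(0.95, [483, 318], 607), (0.92, [398, 274], 491), (0.55, [450, 262], 398), (0.35, [308, 225], 340)]
scene stand [(0.94, [294, 241], 1059), (0.42, [277, 184], 226)]
scene board [(0.8, [375, 304], 5253)]
scene camera [(0.81, [209, 213], 876)]
scene camera_head [(0.77, [207, 208], 323)]
scene spoon [(0.61, [277, 185], 211)]
scene low1 [(0.72, [284, 222], 159), (0.65, [376, 303], 5153), (0.51, [304, 243], 220)]
scene mid1 [(0.79, [283, 237], 358), (0.56, [210, 211], 852), (0.54, [307, 226], 261), (0.27, [274, 182], 208)]
side slat_a [(0.77, [372, 194], 326), (0.74, [324, 218], 358), (0.55, [298, 217], 344)]
side yoke [(0.93, [210, 226], 455), (0.73, [234, 180], 276), (0.57, [273, 222], 423)]
side stand [(0.81, [334, 317], 1446)]
side board [(0.89, [293, 222], 4095)]
side camera [(0.9, [420, 384], 1899)]
side camera_head [(0.94, [431, 383], 872), (0.44, [350, 304], 521)]
side spoon [(0.93, [306, 424], 974)]
side low1 [(0.75, [329, 293], 378), (0.7, [335, 326], 417)]
side mid1 [(0.76, [312, 312], 536), (0.75, [351, 305], 526)]
```

```bash
cat > fit.py <<'E'
import cv2,numpy as np,pickle
from scipy.optimize import minimize
def proj(c,P):
    T=np.linalg.inv(c['extrinsics']);r=cv2.Rodrigues(T[:3,:3])[0]
    K=np.array([[c['fx'],0,c['cx']],[0,c['fy'],c['cy']],[0,0,1]])
    return cv2.projectPoints(np.asarray(P,float),r,T[:3,3],K,np.array(c['dist'],float))[0][:,0]
def ray(c,px,z):
    K=np.array([[c['fx'],0,c['cx']],[0,c['fy'],c['cy']],[0,0,1]])
    u=cv2.undistortPoints(np.array([[px]],float),K,np.array(c['dist'],float))[0,0]
    E=np.array(c['extrinsics']);d=E[:3,:3]@[*u,1];o=E[:3,3];return o+d*(z-o[2])/d[2]
def box(cx,cy,z0,lx,ly,lz):
    return np.array([[cx+a*lx/2,cy+b*ly/2,z0+k*lz] for a in(-1,1) for b in(-1,1) for k in(0,1)])
def place(b,p):
    c,s=np.cos(p[2]),np.sin(p[2]);o=b.copy();o[:,0]=p[0]+c*b[:,0]-s*b[:,1];o[:,1]=p[1]+s*b[:,0]+c*b[:,1];return o
def sil(c,boxes,p):
    m=np.zeros((960,1280),np.uint8)
    for b in boxes:
        h=cv2.convexHull(((proj(c,place(b,p))*2+0.5)*16).astype(np.int32));cv2.fillConvexPoly(m,h,255,shift=4)
    return cv2.resize(m,(640,480),interpolation=cv2.INTER_AREA)/255.
def fit(views,boxes,p0,dth=0.15):
    ms=[(c,m.astype(float)) for c,m in views]
    def cost(p):
        e=0
        for c,m in ms:
            s=sil(c,boxes,p);e+=1-np.minimum(s,m).sum()/np.maximum(s,m).sum()
        return e/len(ms)
    best=None
    for t in(-dth,0,dth):
        q=np.array([p0[0],p0[1],p0[2]+t]);sx=np.array([q,q+[.015,0,0],q+[0,.015,0],q+[0,0,.1]])
        r=minimize(cost,q,method='Nelder-Mead',options=dict(initial_simplex=sx,xatol=2e-4,fatol=1e-4))
        if best is None or r.fun<best.fun:best=r
    return best.x,1-best.fun
slat=lambda z:[box(0,0,z,.15,.022,.014)]
yoke=lambda z:[box(0,0,z,.15,.022,.014),box(.065,0,z,.02,.04,.014),box(-.065,0,z,.02,.04,.014)]
stand=[box(0,0,0,.16,.16,.012)]
tower=[box(0,.05,.012,.15,.022,.014),box(0,-.05,.012,.15,.022,.014),box(.05,0,.026,.022,.15,.014),box(-.05,0,.026,.022,.15,.014)]
board=[box(0,0,0,.26,.22,.018)]
E
cat > run1.py <<'E'
from fit import *
M=pickle.load(open('masks.pkl','rb'));A,B=M['scene']['cam'],M['side']['cam']
def pale(c,roi):
    h=cv2.cvtColor(c['img'],cv2.COLOR_RGB2HSV);m=np.zeros((480,640),bool);x0,y0,x1,y1=roi
    m[y0:y1,x0:x1]=((h[...,2]>135)&(h[...,1]>50)&(h[...,1]<165)&(h[...,0]>12)&(h[...,0]<35))[y0:y1,x0:x1];return m
PA,PB=pale(A,(250,195,430,330)),pale(B,(245,190,375,350))
def near(m,at):
    n,l,s,ce=cv2.connectedComponentsWithStats(m.astype(np.uint8));i=1+np.argmin(np.linalg.norm(ce[1:]-at,axis=1)+1e3*(s[1:,4]<100));return l==i
def go(n,ma,mb,boxes,at,z,th,dth=.15):
    p0=[*ray(B,at,z)[:2],th];r=[fit(v,boxes,p0,dth) for v in([(A,ma)],[(B,mb)],[(A,ma),(B,mb)])]
    print(n,ma.sum(),mb.sum());[print('   ',np.round(x[0],4),round(x[1],3)) for x in r];return r[2][0]
# board yaw guess from line of slats
th=np.arctan2(*(ray(B,(324,216),.03)-ray(B,(298,217),.03))[[1,0]]);print('yaw',th)
R={}
for n,a,b,bx in(('s1',(375,291),(298,218),slat(.018)),('s2',(353,303),(323,216),slat(.018)),('yoke',(393,275),(272,223),yoke(.018))):
    R[n]=go(n,near(PA,a),near(PB,b),bx,b,.025,th+np.pi/2)
ta=np.zeros_like(PA);ta[200:262,255:335]=1;tb=np.zeros_like(PA);tb[270:350,290:375]=1
R['tower']=go('tower',PA&ta,PB&tb,tower,(333,310),.03,0.1)
R['stand']=go('stand',M['scene']['stand'][0]['pixels']|(PA&ta),M['side']['stand'][0]['pixels']|(PB&tb),stand+tower,(333,310),.03,0.1)
a=-np.pi/6
def cam_boxes():
    h=box(0,0,-.040,.05,.07,.028);l=box(0,0,-.012,.036,.036,.012);Rm=cv2.Rodrigues(np.array([0,a,0]))[0]
    return [box(0,0,0,.1,.09,.014)]+[b@Rm.T+[0,0,.075] for b in(h,l)]
R['cam']=go('cam',M['scene']['camera'][0]['pixels']|M['scene']['camera_head'][0]['pixels'],M['side']['camera'][0]['pixels']|M['side']['camera_head'][0]['pixels'],cam_boxes(),(420,385),.01,0.,.3)
pickle.dump(R,open('R.pkl','wb'))
o=[]
for c,P in((A,PA),(B,PB)):
    im=c['img'][:,:,::-1].copy()
    for n,bx in(('s1',slat(.018)),('s2',slat(.018)),('yoke',yoke(.018)),('tower',tower),('stand',stand),('cam',cam_boxes())):
        for b in bx:
            cv2.polylines(im,[cv2.convexHull(proj(c,place(b,R[n])).astype(np.float32)).round().astype(int)],1,(0,0,255) if n!='stand' else (255,255,0),1)
    o.append(im)
o=[cv2.resize(o[0][170:340,180:450],None,fx=2.2,fy=2.2),cv2.resize(o[1][170:430,230:470],None,fx=2.2,fy=2.2)]
h=max(i.shape[0] for i in o);o=np.hstack([cv2.copyMakeBorder(i,0,h-i.shape[0],0,0,0) for i in o]);o=cv2.resize(o,None,fx=min(1,800/o.shape[1]),fy=min(1,800/o.shape[1]))
cv2.imwrite('pics/fit1.png',o)
E
python3 run1.py
```

```text
yaw -0.29595120248192497
s1 484 335
    [0.4963 0.2744 1.5068] 0.861
    [0.4989 0.2769 1.522 ] 0.91
    [0.4981 0.2759 1.5248] 0.859
s2 550 339
    [0.5696 0.2603 1.6997] 0.918
    [0.5716 0.2654 1.6987] 0.864
    [0.5703 0.2624 1.6961] 0.866
yoke 607 456
    [0.4202 0.2773 1.6816] 0.944
    [0.4221 0.2801 1.6822] 0.912
    [0.4217 0.2773 1.6787] 0.901
tower 1283 2084
    [ 0.4784 -0.0512 -0.1086] 0.875
    [ 0.4798 -0.0483 -0.1165] 0.854
    [ 0.4792 -0.049  -0.1188] 0.85
stand 2190 3470
    [ 0.4786 -0.0497 -0.1144] 0.946
    [ 0.4806 -0.0469 -0.1074] 0.857
    [ 0.4792 -0.0489 -0.1221] 0.897
cam 876 1919
    [ 0.5924 -0.3118 -0.4659] 0.935
    [ 0.5915 -0.3081 -0.4519] 0.915
    [ 0.5937 -0.3088 -0.4508] 0.916
```

View pics/fit1.png

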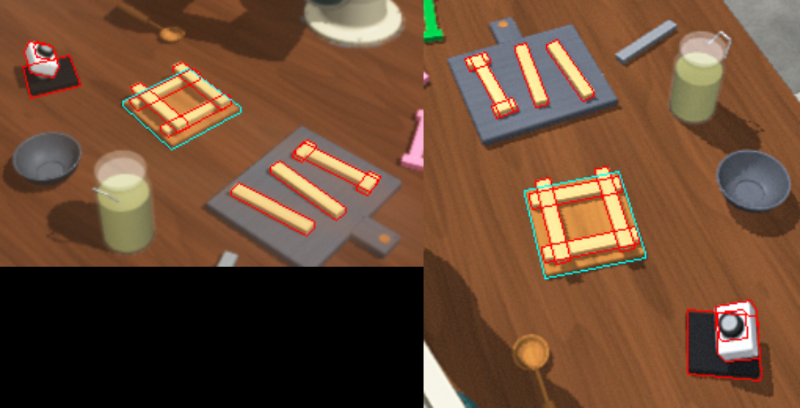

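The fits line up with the picture (heights fixed by known sizes, spacing 73–76 mm as stated). I'm moving over slat s2 at (0.570, 0.262) with turn +78°.

```bash
python3 -m jog '[[22,42,-6,0,0,4.3],[22,42,-6,0,0,4.3],[22,42,-6,0,0,4.3],[22,42,-6,0,0,4.3],[22,42,-6,0,0,4.3],[22,42,-6,0,0,4.3],[22,42,-6,0,0,4.3],[22,42,-6,0,0,4.3]]' -0.1 30
python3 -m jog '[[22,42,-6,0,0,4.3],[22,42,-6,0,0,4.3],[22,42,-6,0,0,4.3],[22,42,-6,0,0,4.3],[22,42,-6,0,0,4.3],[22,42,-6,0,0,4.3],[22,42,-6,0,0,4.3],[22,42,-6,0,0,4.3]]'
python3 -m jog '[[22,42,-6,0,0,4.3],[22,42,-6,0,0,4.3],[0,0,0,0,0,0],[0,0,0,0,0,0]]'
cat > need.py <<'E'
# need.py x y z yawOfToolY : what is left
import sys,numpy as np
from workcell import ctrl
from scipy.spatial.transform import Rotation as Ro
s=ctrl.get_state();x,y,z,w=map(float,sys.argv[1:5]);R=Ro.from_rotvec(s['ee_rot']).as_matrix()
t=Ro.from_matrix(np.array([[np.sin(w),-np.cos(w),0],[np.cos(w),np.sin(w),0],[0,0,-1]]).T if 0 else np.column_stack([np.cross([np.cos(w),np.sin(w),0],[0,0,-1]),[np.cos(w),np.sin(w),0],[0,0,-1]]))
best=min((Ro.from_matrix(np.column_stack([k*t.as_matrix()[:,0],k*t.as_matrix()[:,1],t.as_matrix()[:,2]]))*Ro.from_matrix(R).inv() for k in(1,-1)),key=lambda r:r.magnitude())
print(round(s['clock'],2),'shift mm',np.round((np.array([x,y,z])-s['eef_pos'])*1e3,1),'turn',np.round(best.as_rotvec(degrees=True),2),'q',np.round(s['joint_pos'],2),'gap',round(s['finger_gap'],3))
E
python3 need.py .5703 .2624 .12 .125; python3 look.py b wrist
```

```text
clock: 1.9
eef_pos: [0.3475, -0.1586, 0.1834]
ee_rot: [2.804, 1.415, 0.001]
contact_force: [0.3, -0.3, 0.3]
finger_gap: 0.551
gripper_force: 0.0
clock: 2.7
eef_pos: [0.5237, 0.1777, 0.1351]
ee_rot: [2.259, 2.182, 0.001]
contact_force: [0.1, -1.4, 0.8]
finger_gap: 0.546
gripper_force: 0.0
clock: 3.1
eef_pos: [0.5667, 0.2602, 0.1219]
ee_rot: [-2.092, -2.343, 0.003]
contact_force: [-0.2, -0.3, 1.0]
finger_gap: 0.552
gripper_force: 0.0
3.1 shift mm [ 3.6  2.2 -1.9] turn [ 0.06 -0.12  0.69] q [ 0.37  0.39  1.24 -0.    1.52  0.26] gap 0.552
3.1 [0.56668366 0.26016409 0.12192532] [-2.09203398 -2.34260325  0.00334408] 0.5516383241547728 0.0187
wrist 344.04651317104856 344.04651317104856 319.92049486628787 237.8185097634656 [-0.01966768  0.          0.          0.          0.        ] [[0.994, 0.109, 0.028, 0.56], [0.112, -0.959, -0.259, 0.327], [-0.001, 0.26, -0.966, 0.266], [0.0, 0.0, 0.0, 1.0]]
```

```bash
cat > wfit.py <<'E'
from fit import *
import sys
def pale(c):
    h=cv2.cvtColor(c['img'],cv2.COLOR_RGB2HSV);return (h[...,2]>135)&(h[...,1]>50)&(h[...,1]<165)&(h[...,0]>12)&(h[...,0]<35)
if __name__=='__main__':
    c=np.load('wrist.npy',allow_pickle=True).item();R=pickle.load(open('R.pkl','rb'));P=pale(c);im=c['img'][:,:,::-1].copy()
    for n,bx in(('s1',slat(.018)),('s2',slat(.018)),('yoke',yoke(.018))):
        s=cv2.dilate((sil(c,bx,R[n])>.3).astype(np.uint8),np.ones((41,41)))>0
        m=P&s; x,f=fit([(c,m)],bx,R[n],.03);print(n,np.round(R[n],4),'->',np.round(x,4),round(f,3))
        for b in bx:cv2.polylines(im,[cv2.convexHull(proj(c,place(b,x)).astype(np.float32)).round().astype(int)],1,(0,0,255),1)
    cv2.imwrite('pics/wfit.png',im)
E
python3 wfit.py
```

```text
s1 [0.4981 0.2759 1.5248] -> [0.4974 0.2772 1.5145] 0.899
s2 [0.5703 0.2624 1.6961] -> [0.5709 0.2632 1.7044] 0.972
yoke [0.4217 0.2773 1.6787] -> [0.4202 0.2795 1.6871] 0.802
```

View pics/wfit.png

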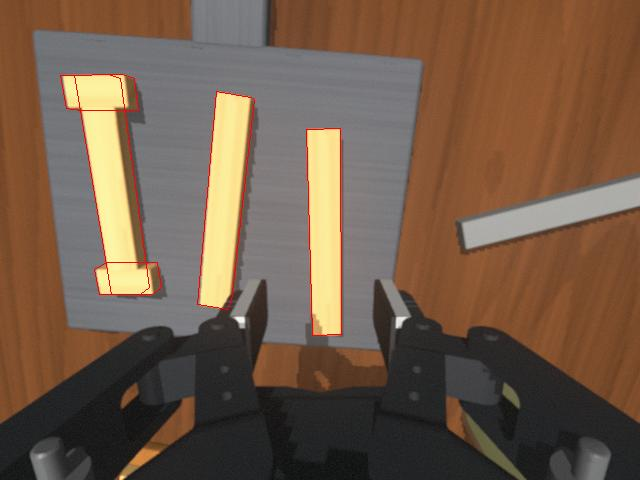

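Wrist view confirms it: s2 (326,230), s1 (227,200), yoke (110,185), fits within 1–2 mm. I'm descending and gripping.

```bash
python3 -m jog '[[4,3,-30,0,0,1.2],[0,0,-30,0,0,0],[0,0,-25,0,0,0],[0,0,-10,0,0,0],[0,0,0,0,0,0],[0,0,0,0,0,0]]' >/dev/null
python3 need.py .5708 .263 .020 .1336
```

```text
3.75 shift mm [ -1.1   0.6 -10.4] turn [-0.06  0.16  0.09] q [ 0.37  0.48  1.3  -0.    1.36  0.24] gap 0.552
```

```bash
python3 -m jog '[[-1,0,-9,0,0,0],[0,0,0,0,0,0],[0,0,0,0,0,0]]' 
python3 -m jog '[[0,0,0,0,0,0],[0,0,0,0,0,0],[0,0,0,0,0,0],[0,0,0,0,0,0],[0,0,0,0,0,0],[0,0,0,0,0,0]]' 1 40
python3 -m jog '[[0,0,20,0,0,0],[0,0,40,0,0,0],[0,0,40,0,0,0],[0,0,0,0,0,0]]'
python3 need.py .4853 .0006 .15 1.449
```

```text
clock: 4.05
eef_pos: [0.57, 0.2627, 0.0195]
ee_rot: [2.069, 2.364, 0.0]
contact_force: [0.2, -0.1, -0.1]
finger_gap: 0.554
gripper_force: 0.0
clock: 4.65
eef_pos: [0.5704, 0.2628, 0.0198]
ee_rot: [2.069, 2.364, 0.002]
contact_force: [-0.1, 0.2, 3.8]
finger_gap: 0.246
gripper_force: 40.8
clock: 5.05
eef_pos: [0.5727, 0.2637, 0.1263]
ee_rot: [2.066, 2.36, 0.015]
contact_force: [-0.1, 1.1, 0.3]
finger_gap: 0.245
gripper_force: 40.3
5.05 shift mm [ -87.4 -263.1   23.7] turn [-0.58  0.35 75.41] q [ 0.37  0.39  1.22 -0.    1.52  0.24] gap 0.245
```

```bash
python3 -m jog '[[-11,-40,2,0,0,8.4],[-11,-40,2,0,0,8.4],[-11,-40,2,0,0,8.4],[-11,-40,2,0,0,8.4],[-11,-40,2,0,0,8.4],[-11,-40,2,0,0,8.4],[-11,-40,2,0,0,8.4],[-11,-40,2,0,0,8.4]]' >/dev/null
python3 -m jog '[[-11,-40,0,-0.5,0.3,8.2],[0,0,0,0,0,0],[0,0,0,0,0,0],[0,0,0,0,0,0]]'
python3 need.py .4731 -.0986 .055 1.449; python3 look.py c side
```

```text
clock: 6.25
eef_pos: [0.4725, -0.0919, 0.1345]
ee_rot: [-0.22, -3.129, 0.013]
contact_force: [0.4, 0.5, 0.2]
finger_gap: 0.245
gripper_force: 40.3
6.25 shift mm [  0.6  -6.7 -79.5] turn [ 0.47 -0.3   1.06] q [-0.26 -0.02  1.66 -0.01  1.5  -1.69] gap 0.245
6.25 [ 0.47249836 -0.09185393  0.13453748] [-0.2199389  -3.12905541  0.0134416 ] 0.24547238680669992 0.0187
side 481.4065536850346 481.4065536850346 326.09834276037134 240.58140706694732 [0.02090552 0.         0.         0.         0.        ] [[0.937, -0.259, 0.234, 0.229], [-0.349, -0.71, 0.612, -0.661], [0.008, -0.655, -0.756, 1.041], [0.0, 0.0, 0.0, 1.0]]
```

View pics/c_side.png

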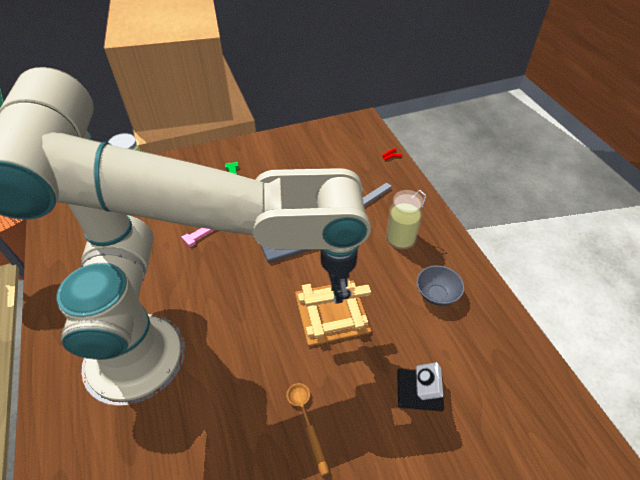

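The side view shows slat s2 held along the tower's x at about (340,293), aligned and lifted. I'm lowering it to just above seating.

```bash
python3 -m jog '[[0,-7,-30,0.5,-0.3,1.1],[0,0,-30,0,0,0],[0,0,-20,0,0,0],[0,0,0,0,0,0],[0,0,0,0,0,0]]' >/dev/null
python3 need.py .4731 -.0986 .043 1.449
```

```text
6.8 shift mm [  0.2   0.4 -12.6] turn [ 0.    0.04 -0.13] q [-0.28  0.07  1.74  0.    1.33 -1.73] gap 0.242
```

```bash
python3 -m jog '[[0,0,-8,0,0,0],[0,0,-4,0,0,0],[0,0,0,0,0,0],[0,0,0,0,0,0]]'
```

```text
clock: 7.2
eef_pos: [0.4727, -0.0997, 0.0434]
ee_rot: [0.189, 3.135, -0.0]
contact_force: [0.4, 0.2, -0.4]
finger_gap: 0.242
gripper_force: 40.3
```

```bash
python3 -m jog '[[0,0,-1,0,0,0],[0,0,0,0,0,0]]'
python3 -m jog '[[0,0,0,0,0,0],[0,0,0,0,0,0],[0,0,0,0,0,0],[0,0,0,0,0,0]]' -0.1
python3 -m jog '[[0,0,20,0,0,0],[0,0,40,0,0,0],[0,0,40,0,0,0],[0,0,0,0,0,0]]'
python3 need.py .4974 .2772 .12 -0.0563; python3 look.py d wrist
```

```text
clock: 7.4
eef_pos: [0.4726, -0.0997, 0.0422]
ee_rot: [0.189, 3.135, -0.0]
contact_force: [-0.2, 0.2, -1.6]
finger_gap: 0.244
gripper_force: 40.3
clock: 7.8
eef_pos: [0.4726, -0.0997, 0.0422]
ee_rot: [0.189, 3.135, -0.0]
contact_force: [-0.3, -1.4, -0.7]
finger_gap: 0.549
gripper_force: 0.0
clock: 8.2
eef_pos: [0.4754, -0.1004, 0.1484]
ee_rot: [0.188, 3.124, -0.004]
contact_force: [0.6, -0.3, 0.8]
finger_gap: 0.553
gripper_force: 0.0
8.2 shift mm [ 22.  377.6 -28.4] turn [  0.64   0.38 -86.33] q [-0.28 -0.03  1.65  0.    1.51 -1.73] gap 0.553
8.2 [ 0.47537648 -0.10044774  0.1484486 ] [ 0.18823748  3.1243524  -0.00404899] 0.5532195572188385 0.0187
wrist 344.04651317104856 344.04651317104856 319.92049486628787 237.8185097634656 [-0.01966768  0.          0.          0.          0.        ] [[0.12, 0.956, 0.269, 0.409], [0.993, -0.115, -0.034, -0.091], [-0.002, 0.271, -0.962, 0.291], [0.0, 0.0, 0.0, 1.0]]
```

View pics/d_wrist.png

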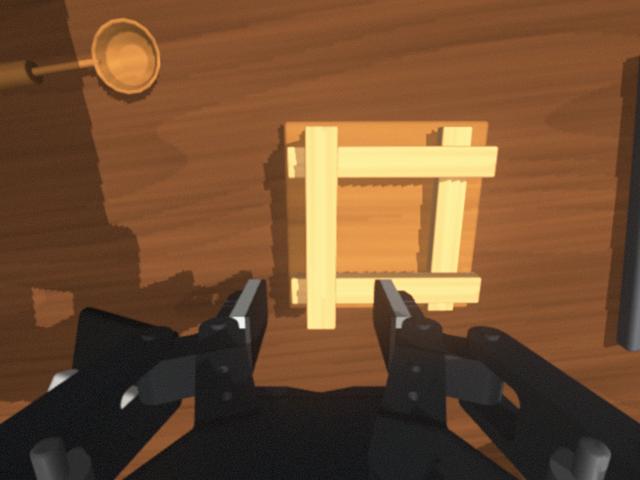

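The slat sits flat, spanning both crosspieces at (321,228), parallel to the lower one at (448,230). Next is s1.

```bash
python3 -m jog '[[2,34,-2,0,0,-7.8],[2,34,-2,0,0,-7.8],[2,34,-2,0,0,-7.8],[2,34,-2,0,0,-7.8],[2,34,-2,0,0,-7.8],[2,34,-2,0,0,-7.8],[2,34,-2,0,0,-7.8],[2,34,-2,0,0,-7.8]]' >/dev/null
python3 -m jog '[[2,34,-4,0.3,0.2,-8],[2,34,-4,0.3,0.2,-8],[2,37,-4,0,0,-8],[0,0,0,0,0,0],[0,0,0,0,0,0]]' >/dev/null
python3 need.py .4974 .2772 .030 -0.0563
```

```text
9.55 shift mm [  3.7  -0.2 -82.3] turn [-0.55 -0.37 -0.09] q [0.44 0.24 1.44 0.01 1.47 0.49] gap 0.549
```

```bash
python3 -m jog '[[3,0,-30,-0.5,-0.4,0],[0,0,-30,0,0,0],[0,0,-21,0,0,0],[0,0,0,0,0,0],[0,0,0,0,0,0]]' >/dev/null
python3 need.py .4974 .2772 .020 -0.0563
```

```text
10.05 shift mm [ -0.3   0.7 -13.5] turn [-0.12  0.16  0.09] q [0.44 0.33 1.5  0.   1.31 0.5 ] gap 0.547
```

```bash
python3 -m jog '[[0,0,-12,0,0,0],[0,0,0,0,0,0],[0,0,0,0,0,0]]' >/dev/null
python3 need.py .4974 .2772 .020 -0.0563
python3 -m jog '[[0,0,0,0,0,0],[0,0,0,0,0,0],[0,0,0,0,0,0],[0,0,0,0,0,0],[0,0,0,0,0,0],[0,0,0,0,0,0]]' 1 40
python3 -m jog '[[0,0,20,0,0,0],[0,0,40,0,0,0],[0,0,40,0,0,0],[0,0,0,0,0,0]]'
python3 need.py .4853 .0006 .14 1.449
```

```text
10.35 shift mm [-0.2 -0.1 -1.4] turn [-0.14  0.19  0.07] q [0.44 0.34 1.5  0.   1.29 0.5 ] gap 0.553
clock: 10.95
eef_pos: [0.498, 0.2776, 0.0218]
ee_rot: [2.284, 2.156, 0.008]
contact_force: [-0.4, 0.1, 5.9]
finger_gap: 0.247
gripper_force: 40.4
clock: 11.35
eef_pos: [0.5001, 0.2786, 0.1274]
ee_rot: [2.282, 2.154, 0.021]
contact_force: [0.2, 0.3, -0.3]
finger_gap: 0.245
gripper_force: 39.8
11.35 shift mm [ -14.8 -278.    12.6] turn [-0.85  0.27 86.31] q [0.44 0.23 1.41 0.   1.48 0.5 ] gap 0.245
```

```bash
python3 -m jog '[[-1,-25,2,0,0,7.8],[-1,-25,2,0,0,7.8],[-1,-25,2,0,0,7.8],[-1,-25,2,0,0,7.8],[-1,-25,2,0,0,7.8],[-1,-25,2,0,0,7.8],[-1,-25,2,0,0,7.8],[-1,-25,2,0,0,7.8]]' >/dev/null
python3 -m jog '[[-2,-26,0,-0.3,0,7.9],[-2,-26,0,-0.3,0.3,8],[-2,-26,0,0,0,8],[0,0,0,0,0,0],[0,0,0,0,0,0]]' >/dev/null
python3 need.py .4853 .0006 .055 1.449
```

```text
12.65 shift mm [  2.1   1.3 -81.3] turn [ 0.43 -0.33  0.23] q [-0.07 -0.01  1.65 -0.01  1.5  -1.52] gap 0.238
```

```bash
python3 -m jog '[[1,1,-30,0.4,-0.3,0.2],[0,0,-30,0,0,0],[0,0,-20,0,0,0],[0,0,0,0,0,0],[0,0,0,0,0,0]]' >/dev/null
python3 need.py .4853 .0006 .045 1.449; python3 look.py e scene
```

```text
13.15 shift mm [  0.7  -0.5 -12.4] turn [ 0.05  0.03 -0.17] q [-0.07  0.07  1.74 -0.    1.33 -1.53] gap 0.24
13.15 [0.48463738 0.00107314 0.0574046 ] [ 1.86524780e-01  3.13555799e+00 -1.21441930e-03] 0.23981251263487222 0.0187
scene 513.4126382602984 513.4126382602984 317.1148651846327 244.58840283286833 [-0.1292282  0.         0.         0.         0.       ] [[-0.7, 0.478, -0.531, 1.261], [0.714, 0.452, -0.535, 0.83], [-0.015, -0.754, -0.657, 1.0], [0.0, 0.0, 0.0, 1.0]]
```

```bash
python3 -c "
import cv2;i=cv2.imread('pics/e_scene.png');cv2.imwrite('pics/e2.png',cv2.resize(i[180:280,220:370],None,fx=4,fy=4))"
```

```text
(no output)
```

View pics/e2.png

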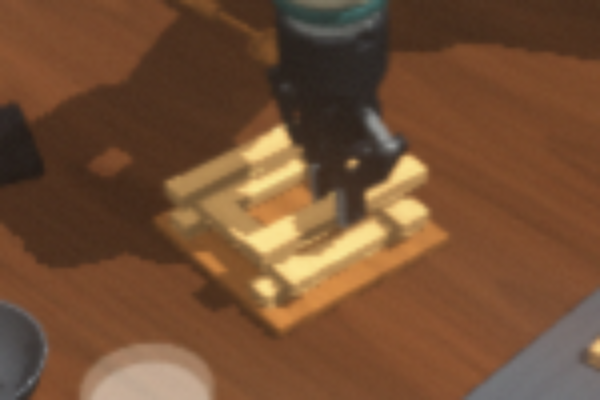

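The crop shows the slat held level just above its place (around (340,210)), and the first slat well seated at (240,170). Now I'm setting it down.

```bash
python3 -m jog '[[1,0,-8,0,0,0],[0,0,-4,0,0,0],[0,0,-1,0,0,0],[0,0,0,0,0,0],[0,0,0,0,0,0]]'
```

```text
clock: 13.7
eef_pos: [0.4857, 0.0003, 0.0443]
ee_rot: [0.187, 3.135, -0.001]
contact_force: [-0.2, 1.3, 0.3]
finger_gap: 0.243
gripper_force: 39.8
```

```bash
python3 -m jog '[[0,0,-1,0,0,0],[0,0,0,0,0,0]]'
python3 -m jog '[[0,0,0,0,0,0],[0,0,0,0,0,0],[0,0,0,0,0,0],[0,0,0,0,0,0]]' -0.1
python3 -m jog '[[0,0,20,0,0,0],[0,0,40,0,0,0],[0,0,40,0,0,0],[0,0,0,0,0,0]]'
python3 need.py .4205 .279 .12 .1123; python3 look.py f wrist
cat > chk.py <<'E'
from wfit import *
c=np.load('wrist.npy',allow_pickle=True).item();R=pickle.load(open('R.pkl','rb'))['tower'];P=pale(c)
up=[box(0,.05,.04,.15,.022,.014),box(0,-.05,.04,.15,.022,.014)]
s=cv2.dilate((sil(c,tower+up,R)>.3).astype(np.uint8),np.ones((31,31)))>0
x,f=fit([(c,P&s)],tower+up,R,.03);print(R,x,f)
im=c['img'][:,:,::-1].copy()
for b in tower+up:cv2.polylines(im,[cv2.convexHull(proj(c,place(b,x)).astype(np.float32)).round().astype(int)],1,(0,0,255),1)
cv2.imwrite('pics/chk.png',im)
E
python3 chk.py
```

```text
clock: 13.9
eef_pos: [0.4858, 0.0003, 0.0438]
ee_rot: [0.186, 3.135, -0.001]
contact_force: [-1.7, -0.8, 5.0]
finger_gap: 0.246
gripper_force: 40.3
clock: 14.3
eef_pos: [0.4855, 0.0004, 0.043]
ee_rot: [0.186, 3.135, -0.001]
contact_force: [-0.4, 0.2, 1.1]
finger_gap: 0.554
gripper_force: 0.0
clock: 14.7
eef_pos: [0.4885, 0.0001, 0.1493]
ee_rot: [0.186, 3.124, -0.002]
contact_force: [1.6, -0.7, -0.7]
finger_gap: 0.545
gripper_force: 0.0
14.7 shift mm [-68.  278.9 -29.3] turn [  0.53   0.5  -76.77] q [-0.07 -0.02  1.64 -0.    1.51 -1.53] gap 0.545
14.7 [4.88459955e-01 1.32462634e-04 1.49338960e-01] [ 1.85594673e-01  3.12433128e+00 -1.68501081e-03] 0.5445528389613533 0.0187
wrist 344.04651317104856 344.04651317104856 319.92049486628787 237.8185097634656 [-0.01966768  0.          0.          0.          0.        ] [[0.119, 0.956, 0.27, 0.422], [0.993, -0.114, -0.033, 0.01], [-0.0, 0.272, -0.962, 0.292], [0.0, 0.0, 0.0, 1.0]]
[ 0.47918884 -0.04903114 -0.11878791] [ 0.47957709 -0.04836916 -0.11633885] 0.8959902818934697
```

View pics/chk.png

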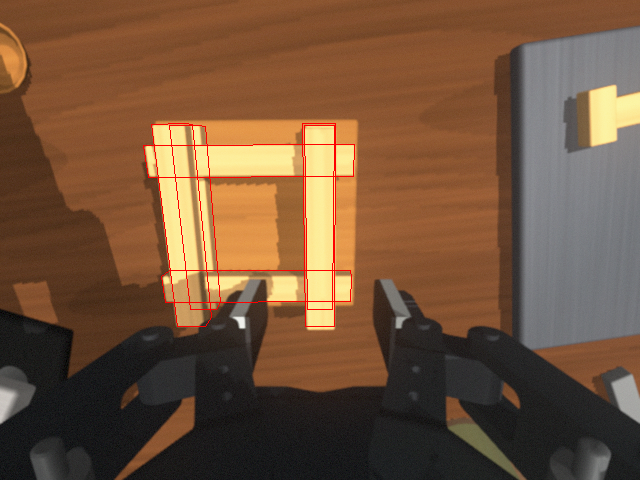

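Both third-layer slats, at (183,225) and (320,225), match the tower model within about 2 mm. Now the yoke.

```bash
python3 -m jog '[[-7,28,-3,0,0,-7.7],[-7,28,-3,0,0,-7.7],[-7,28,-3,0,0,-7.7],[-7,28,-3,0,0,-7.7],[-7,28,-3,0,0,-7.7],[-7,28,-3,0,0,-7.7],[-7,28,-3,0,0,-7.7],[-7,28,-3,0,0,-7.7]]' >/dev/null
python3 -m jog '[[-6,28,-3,0.2,0.2,-7.7],[-6,28,-3,0.2,0.2,-7.7],[0,0,0,0,0,0],[0,0,0,0,0,0]]' >/dev/null
python3 need.py .4205 .279 .030 0.114; python3 look.py g wrist; python3 wfit.py 2>/dev/null | grep yoke
```

```text
15.95 shift mm [  3.6  -1.1 -81.7] turn [-0.3  -0.5   0.16] q [0.51 0.06 1.63 0.01 1.45 0.4 ] gap 0.55
15.95 [0.4168561  0.28011799 0.11170929] [-2.08775752 -2.3340394   0.00300827] 0.5502611424268351 0.0187
wrist 344.04651317104856 344.04651317104856 319.92049486628787 237.8185097634656 [-0.01966768  0.          0.          0.          0.        ] [[0.994, 0.109, 0.021, 0.411], [0.111, -0.961, -0.252, 0.346], [-0.007, 0.253, -0.967, 0.256], [0.0, 0.0, 0.0, 1.0]]
yoke [0.4217 0.2773 1.6787] -> [0.4213 0.2795 1.6814] 0.954
```

```bash
python3 -m jog '[[4,-1,-30,-0.3,-0.5,0],[0,0,-30,0,0,0],[0,0,-20,0,0,0],[0,0,0,0,0,0],[0,0,0,0,0,0]]' >/dev/null
python3 need.py .4212 .279 .020 0.111
```

```text
16.5 shift mm [ -0.7   0.3 -13.6] turn [-0.08  0.12  0.17] q [0.51 0.16 1.69 0.   1.28 0.4 ] gap 0.55
```

```bash
python3 -m jog '[[-1,0,-12,0,0,0],[0,0,0,0,0,0],[0,0,0,0,0,0]]' >/dev/null
python3 need.py .4212 .279 .020 0.111
python3 -m jog '[[0,0,0,0,0,0],[0,0,0,0,0,0],[0,0,0,0,0,0],[0,0,0,0,0,0],[0,0,0,0,0,0],[0,0,0,0,0,0]]' 1 60
python3 -m jog '[[0,0,20,0,0,0],[0,0,40,0,0,0],[0,0,50,0,0,0],[0,0,50,0,0,0],[0,0,0,0,0,0]]'
cat > fin.py <<'E'
import numpy as np
from workcell import ctrl
from scipy.spatial.transform import Rotation as Ro
s=ctrl.get_state();x,y,w=.5935,-.3095,-.453
zc=np.array([-.5*np.cos(w),-.5*np.sin(w),np.sqrt(.75)]);L=np.array([-np.sin(w),np.cos(w),0])
best=None
for k in(1,-1):
    Z=-zc;X=k*L;T=Ro.from_matrix(np.column_stack([X,np.cross(Z,X),Z]));r=T*Ro.from_rotvec(s['ee_rot']).inv()
    if best is None or r.magnitude()<best.magnitude():best=r
t=np.array([x,y,.075])+.143*zc
print(s['clock'],'target',t,'shift',np.round((t-s['eef_pos'])*1e3,1),'turn',np.round(best.as_rotvec(degrees=True),2),'q',np.round(s['joint_pos'],2),s['finger_gap'],s['gripper_force'])
E
python3 fin.py
```

```text
16.8 shift mm [ 0.6 -0.3 -1.4] turn [-0.1   0.13  0.15] q [0.51 0.18 1.7  0.   1.26 0.4 ] gap 0.551
clock: 17.4
eef_pos: [0.421, 0.2797, 0.0219]
ee_rot: [2.097, 2.338, 0.006]
contact_force: [-1.2, -0.1, 5.0]
finger_gap: 0.235
gripper_force: 61.4
clock: 17.9
eef_pos: [0.4231, 0.2809, 0.189]
ee_rot: [2.095, 2.335, 0.024]
contact_force: [0.7, 1.5, -0.8]
finger_gap: 0.238
gripper_force: 60.7
17.9 target [ 0.52921162 -0.27820696  0.19884163] shift [ 106.1 -559.1    9.9] turn [ -5.44 -29.06 -31.56] q [0.51 0.01 1.53 0.   1.59 0.4 ] 0.23804183970157877 60.72779059410095
```

```bash
python3 -m jog '[[7.5,-40,3,-0.4,-2.1,-2.3],[7.5,-40,3,-0.4,-2.1,-2.3],[7.5,-40,3,-0.4,-2.1,-2.3],[7.5,-40,3,-0.4,-2.1,-2.3],[7.5,-40,1,-0.4,-2.1,-2.3],[7.5,-40,0,-0.4,-2.1,-2.3],[7.5,-40,0,-0.4,-2.1,-2.3],[7.5,-40,0,-0.4,-2.1,-2.3]]' >/dev/null
python3 -m jog '[[7.5,-40,0,-0.4,-2.1,-2.3],[7.5,-40,0,-0.4,-2.1,-2.3],[7.5,-40,0,-0.4,-2.1,-2.3],[7.5,-40,0,-0.4,-2.1,-2.3],[7.5,-40,0,-0.4,-2.1,-2.3],[0,0,0,0,0,0],[0,0,0,0,0,0]]' >/dev/null
python3 fin.py
```

```text
19.4 target [ 0.52921162 -0.27820696  0.19884163] shift [ 11.8 -37.3   6.1] turn [-0.45 -2.63 -1.42] q [-0.51 -0.16  1.74  0.03  1.08 -0.1 ] 0.23654263788295443 60.68508982658386
```

```bash
python3 -m jog '[[6,-18,3,-0.2,-1.3,-0.7],[6,-19,3,-0.2,-1.3,-0.7],[0,0,0,0,0,0],[0,0,0,0,0,0],[0,0,0,0,0,0],[0,0,0,0,0,0]]' 
python3 fin.py; python3 look.py h side >/dev/null; python3 look.py h scene >/dev/null
python3 - <<'E'
from wfit import *
import wfit
c=np.load('side.npy',allow_pickle=True).item();d=np.load('scene.npy',allow_pickle=True).item()
w=-.453;x,y=.5935,-.3095
zc=np.array([-.5*np.cos(w),-.5*np.sin(w),.75**.5]);L=np.array([-np.sin(w),np.cos(w),0]);Y=np.cross(zc,L)
Rm=np.column_stack([L,Y,zc]);o=np.array([x,y,.075])+.14*zc;out=[]
for k in(c,d):
    im=k['img'][:,:,::-1].copy()
    for b in yoke(0):
        cv2.polylines(im,[cv2.convexHull(proj(k,b@Rm.T+o).astype(np.float32)).round().astype(int)],1,(0,0,255),1)
    out.append(im)
a=cv2.resize(out[0][200:450,270:480],None,fx=2,fy=2);b=cv2.resize(out[1][130:330,150:340],None,fx=2,fy=2)
cv2.imwrite('pics/h2.png',np.hstack([a[:500],cv2.copyMakeBorder(b,0,100,0,0,0)]))
E
```

```text
clock: 20.0
eef_pos: [0.5301, -0.2773, 0.2001]
ee_rot: [2.263, 1.419, 0.382]
contact_force: [0.1, 0.4, -1.1]
finger_gap: 0.233
gripper_force: 60.7
20.0 target [ 0.52921162 -0.27820696  0.19884163] shift [-0.9 -0.9 -1.3] turn [ 0.03  0.1  -0.12] q [-0.57 -0.11  1.7   0.07  1.03 -0.14] 0.2334269680214133 60.697277784347534
```

View pics/h2.png

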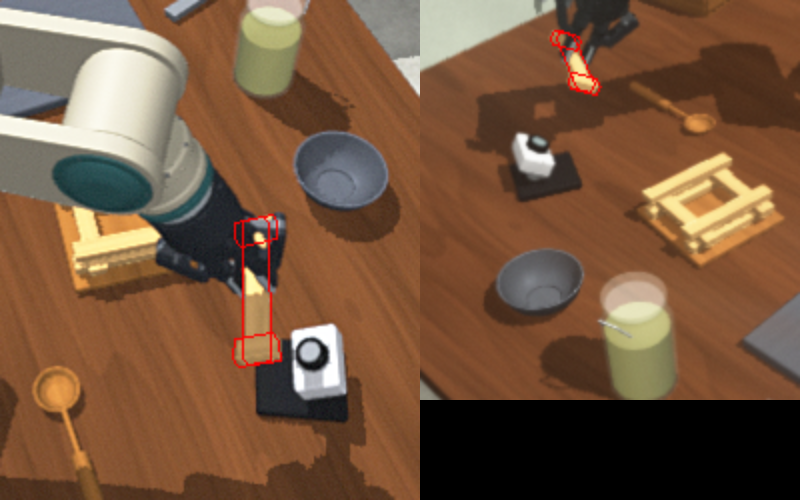

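Both views show the held yoke inside the target outline (crop (258,290) and (577,65)), the tower intact at three layers, and the bystanders untouched. I'm handing in.

```bash
python3 -m jog '[[0,0,0,0,0,0],[0,0,0,0,0,0],[0,0,0,0,0,0]]' && python3 -c "
from workcell import job;print(job.job_done())"
```

```text
clock: 20.4
eef_pos: [0.5301, -0.2776, 0.2002]
ee_rot: [2.263, 1.418, 0.382]
contact_force: [-0.1, 1.0, -0.1]
finger_gap: 0.236
gripper_force: 60.7
the job is handed in; nothing more can be done
None
```

I handed the job in at 20.4 s, with both plain slats released as the tower's third layer and the wide-ended slat held about 140 mm in front of the lens; the hand-in call returned no verdict, but my last camera checks showed everything in place.

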